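# Turn the carved lid over with the lifter

## Task

Pick up the thin steel lifter by its wooden grip, slide its blade along the board under the lip of the small carved lid, push the lid on and hold it pressed lightly home against the near edge of the cork pad for a moment, then with the blade tip it over that edge so that it lies carved face down, flat on the pad. Press only lightly on the lid and the board, never touch the lid with the gripper or toss it. Then stand the lifter flat on its blade on the bench top, let go, and leave the mallet, chisel and offcut where they are.

Things in the scene. Friction and masses are not known exactly. Their poses are not given: they have to be found in the camera images.
- lid: wooden box lid, carved face up on the low part of the board. Plate 64 (x) x 80 (y) x 6 mm over a plug 52 x 68 x 4 mm, so a lip overhangs 6 mm all round, with a 4 mm high gap below it. Origin: centre of the plug's underside, z towards the carved face; once turned over the origin is on top, 10 mm above the pad. Its x is within 0.2 rad of the board's x. 25 to 50 g
- lifter: 75 to 145 g; steel blade 98 x 40 x 2 mm, front edge 68 mm ahead (+x) of the origin, rear edge 30 mm behind it; upright wooden grip 48 (x) x 16 (y, the width to grip) mm, from 12 to 48 mm above the blade's underside, centred over the origin. Origin: on the blade's underside, z up. Starts flat on the bench, left or right of the board, blade towards +x within 0.4 rad
- lifter_tip (a point): middle of the blade's front edge, on its underside; axes as the lifter's. With it, press the lid home by some 5 N (at least 2, never over 15) for a moment, and press on the board by less than 20 N
- board: board fixed to the bench, 240 (x) x 180 (y) x 12 mm: its low part's top is 12 mm above the bench. Its far part carries a fixed, hard cork pad 78 x 176 mm, top 19 mm above the bench, whose near edge (a 7 mm step across the board) lies between x = +20 and +40 mm: find it by feel, as the stop to press the lid's far side against and tip it over. Origin: centre of the underside, x towards the pad
- mallet: bystander: wooden mallet lying on the bench, head 65 x 100 x 55 mm, handle 170 mm long towards its -x. Origin: under the centre of the head
- chisel: bystander: chisel with a dark wooden handle, 215 mm long along its x, 22 mm high, lying to the right of the work. Origin: under its middle
- offcut: bystander: wooden block 120 x 70 x 30 mm lying to the left of the work. Origin: centre of its underside

How it is judged:
By the outcome, as a careful person would: the job done as asked, in the order asked, and still so for the second after the job is handed in, with the robot touching nothing.
It also fails if it takes over 72 s, if anything falls off the work surface, if the arm or the gripper's body presses on something with over 40 N, if the wrist force passes 120 N, or if a joint passes its speed limit or range.

## Robot

A 6-joint arm with a two-finger parallel gripper is mounted at the origin on the work surface. World frame = base frame: x ahead of the robot, y to its left, z up, the work surface at z = 0. Lengths are in m, angles in rad, forces in N, time in s.
With the tool pointing down it reaches from about 0.3 to 0.875 m from the base axis. Payload 6.4 kg.
Tool frame: the origin (TCP) lies on the front face of the gripper's body, between the roots of the fingers; the fingertips stand 64 mm ahead of it and the grasp point (between the pads) lies 45 mm ahead of it; z points along the fingers, y is the line along which they close (so a half turn about z gives the same grasp; the last joint's range is limited). The gripper opens to 88 mm and grips with 3 to 60 N. Pads are 18 mm wide; open, the fingers measure 123 mm over their backs; the gripper's body (75 mm by 187 mm) begins 45 mm behind the grasp point.
Start: joints at [0.897, 0.181, 1.607, -0, 1.354, -0.206], TCP at [0.259, 0.513, 0.303] pointing down, gripper open.
Joint ranges: [-2.99, 2.99], [-0.89, 2.07], [0.3, 2.58], [-1.14, 4.28], [0, 2.63], [-3.12, 3.12]. Speed limits (rad/s): [2.57, 2.57, 3.01, 3.14, 3.14, 3.14].

## Interface

Orientations are given as a unit quaternion [x, y, z, w].
In Python, from rig import monitor, eyes, workorder gives the robot as it stands.
- The arm moves only by the shell command python3 -m jog 'ROWS'. ROWS is JSON, a list of rows, each an object with "dr": the turn, a rotation vector about the world's x, y, z in units of 0.1 rad (1.0 is 0.1 rad), a list of three; "travel": the shift along the world's x, y, z in units of 0.02 m (1.0 is 0.02 m), a list of three; "claw": the opening, from 0 (shut) to 1 (fully open). In form: [{"dr": [wx, wy, wz], "travel": [dx, dy, dz], "claw": claw}, ...]. A call has exactly 10 rows; each row shifts and turns the commanded pose from where the row before left it; what a row does not reach is not made up. A row lasts 1/12 s, in which the tool goes at most 41.7 mm and 7.16 degrees, less where a joint would pass 70% of its speed; a pose out of reach is approached as far as the arm can. A call with a number of a shift or a turn outside -1 to 1 is refused whole. A call with a gripper value outside its range is refused whole. The fingers move at their own pace and stop on an object; the grip force is fixed at half the most. Time passes only in rows, so rows that do not move let the fingers close, or fill a call up. It gives the time, the measured TCP pose, the force, the opening and the grip force at its end, in the units of the state.
- monitor.observe(): the state, without advancing time (a new reading comes with each control period).
- eyes.read_camera(name): name is "scene" or "top" or "wrist"; returns a dict with "pixels" (384x512x3 uint8, blue, green, red), "intrinsics" (3x3 intrinsics, pixels), "pose" (4x4, takes a point from camera to world coordinates); the wrist camera has in their place "T_tool_cam" (4x4, takes a point from camera to tool coordinates, whose origin is the TCP and whose axes are the flange's). Camera axes: x right, y up, looking along -z (the intrinsics and any distortion apply to the point x, -y, -z); pixel columns grow to the right and rows downward; lengths in m; the calibration is good to about 2 mm. A picture is of the moment at which its call begins: read the wrist's pose just before it. There is no depth.
- workorder.sign_off(): hands the job in; it is judged then, once.
The state is a dict: "time_s": time; "qpos": joint angles; "dq": joint speeds; "joint_torque": joint torques, N m; "tool_pos": TCP position; "tool_rot": TCP orientation; "contact_force": force on the tool from outside, world axes, zero at the start; "torque": the same for the moment, N m; "finger_gap": finger opening in m; "gripper_force": force on a finger pad.
Only numpy, scipy, OpenCV 4.12 (cv2) and the standard library are available. Lean on these libraries where they do the work, as an engineer would, in place of code of your own. Each camera call takes 0.05 s, during which the arm holds its last target. There are 200 camera calls.

## Working session

There is one attempt and no reset: what is moved stays moved. The work goes in short steps, Python scripts to look and compute and a shell command to move; the robot and the scene stay as the last step left them, time stands still between calls to the robot, and variables do not carry over. Pictures are saved under pics/ and viewed, at most 10 in all, crops included, and the job is handed in when it is done.

```bash
mkdir -p pics; ls; cat > h.py <<'E'
from rig import monitor, eyes
import numpy as np, cv2
from scipy.spatial.transform import Rotation as R
def snap(name,save=None):
    s=monitor.observe(); c=eyes.read_camera(name)
    if 'pose' in c: T=np.array(c['pose'])
    else:
        W=np.eye(4); W[:3,:3]=R.from_quat(s['tool_rot']).as_matrix(); W[:3,3]=s['tool_pos']; T=W@np.array(c['T_tool_cam'])
    im=np.array(c['pixels'],np.uint8)
    if save: cv2.imwrite('pics/'+save,im)
    return im,np.array(c['intrinsics']),T,c
def ray(px,K,T,z):
    px=np.atleast_2d(px).astype(float)
    d=np.c_[(px[:,0]-K[0,2])/K[0,0],-(px[:,1]-K[1,2])/K[1,1],-np.ones(len(px))]@T[:3,:3].T
    o=T[:3,3]; return o+d*((z-o[2])/d[:,2])[:,None]
E
python3 - <<'E'
from h import *
a=snap('top','top0.png');b=snap('scene','sc0.png')
print({k:v for k,v in a[3].items() if k!='pixels'},{k:v for k,v in b[3].items() if k!='pixels'})
print(monitor.observe())
E
```

```text
pics
{'intrinsics': array([[406.39507545,   0.        , 262.62416425],
       [  0.        , 406.39507545, 191.46292383],
       [  0.        ,   0.        ,   1.        ]]), 'pose': array([[-0.02568383,  0.98423279, -0.17500333,  0.32618517],
       [-0.99962085, -0.02354799,  0.01427055, -0.00880692],
       [ 0.00992456,  0.1753035 ,  0.98446442,  1.37686764],
       [ 0.        ,  0.        ,  0.        ,  1.        ]])} {'intrinsics': array([[424.58483166,   0.        , 251.84019604],
       [  0.        , 424.58483166, 197.66004778],
       [  0.        ,   0.        ,   1.        ]]), 'pose': array([[-0.08967063, -0.73598078,  0.67103761,  1.35160389],
       [ 0.99588108, -0.05717945,  0.07036611,  0.06549345],
       [-0.01341854,  0.67458343,  0.73807665,  0.9121333 ],
       [ 0.        ,  0.        ,  0.        ,  1.        ]])}
{'time_s': 0.1, 'qpos': array([ 8.96660406e-01,  1.81468025e-01,  1.60784969e+00, -6.05300175e-06,
        1.35381846e+00, -2.06316109e-01]), 'dq': array([ 7.24187187e-05, -2.26450437e-03, -1.81620781e-03,  8.99337297e-04,
       -3.01116412e-05, -1.19435593e-03]), 'joint_torque': array([ 4.88018250e-04, -4.34816694e+01, -3.42695832e+01,  7.03614322e-02,
        3.39898292e-02, -8.05741615e-05]), 'tool_pos': array([0.25905241, 0.51292986, 0.30192763]), 'tool_rot': array([ 2.31782010e-01,  9.72767446e-01, -6.99435981e-04, -3.26207506e-04]), 'contact_force': array([-0.19873741, -0.44031162, -0.59525753]), 'torque': array([-0.01678472, -0.00505607,  0.00076059]), 'gripper_force': 0.0, 'finger_gap': 0.08796161899293177}
```

View pics/top0.png

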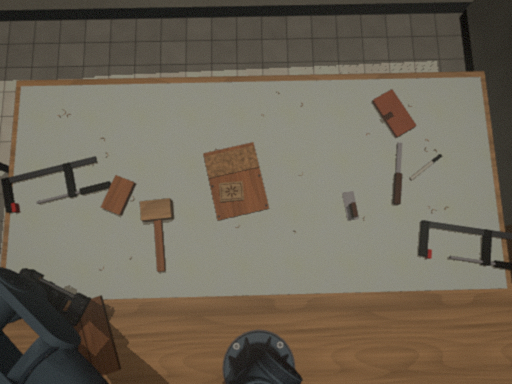

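View pics/sc0.png

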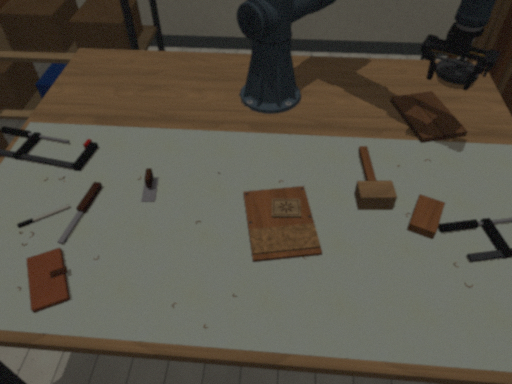

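The top view shows the board at about (236,181), the lid at (232,191), the lifter at (350,205) right of the board, and the mallet at (157,210) on the left. Now I'll convert these to world positions.

```bash
python3 - <<'E'
from h import *
im,K,T,_=snap('top')
hsv=cv2.cvtColor(im,cv2.COLOR_BGR2HSV)
def box(m,x0,y0,x1,y1):
    q=np.zeros(m.shape,np.uint8); q[y0:y1,x0:x1]=m[y0:y1,x0:x1]
    q=cv2.morphologyEx(q,cv2.MORPH_OPEN,np.ones((2,2)))
    c=max(cv2.findContours(q,0,2)[0],key=cv2.contourArea); return cv2.minAreaRect(c)
m=((hsv[...,1]>70)*255).astype(np.uint8)
r=box(m,190,130,280,230); p=cv2.boxPoints(r); print('board',r,ray(p,K,T,.012).round(3).tolist(),ray([r[0]],K,T,.012))
r=box(m,338,185,365,225); print('grip',r,ray(cv2.boxPoints(r),K,T,.04).round(3).tolist(),ray([r[0]],K,T,.04))
g=cv2.cvtColor(im,cv2.COLOR_BGR2GRAY)
cv2.imwrite('pics/crop0.png',np.hstack([cv2.resize(im[135:225,195:275],None,fx=5,fy=5,interpolation=2),cv2.resize(im[175:235,325:375],None,fx=7,fy=7.5,interpolation=2)]))
E
```

```text
board ((236.4705810546875, 181.61764526367188), (68.65850067138672, 52.93103790283203), 77.47119140625) [[0.706, 0.174, 0.012], [0.743, -0.006, 0.012], [0.507, -0.051, 0.012], [0.472, 0.124, 0.012]] [[0.60518236 0.06005824 0.012     ]]
grip ((354.83782958984375, 210.02703857421875), (12.494322776794434, 3.6167776584625244), 80.53767395019531) [[0.514, -0.325, 0.04], [0.515, -0.337, 0.04], [0.474, -0.341, 0.04], [0.472, -0.329, 0.04]] [[ 0.49388528 -0.33284459  0.04      ]]
```

View pics/crop0.png

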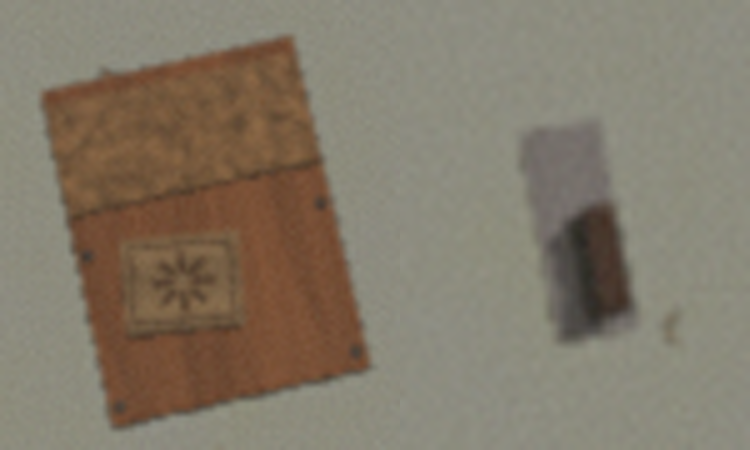

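The crop shows the board at yaw ≈ +0.2. The lid, at about (184,284), is turned ~-0.15 from it. The pad edge runs from (72,215) to (322,162). The lifter's blade points up the image with yaw ≈ +0.2, and its grip is at about (605,260). I'll go above the lifter now.

```bash

r='{"dr":[0,0,-0.6],"travel":[0.5,-1,0],"claw":1}'
python3 -m jog '[{"dr":[0,0,-0.6],"travel":[0.5,-1,0],"claw":1},{"dr":[0,0,-0.6],"travel":[0.5,-1,0],"claw":1},{"dr":[0,0,-0.6],"travel":[0.5,-1,0],"claw":1},{"dr":[0,0,-0.6],"travel":[0.5,-1,0],"claw":1},{"dr":[0,0,-0.6],"travel":[0.5,-1,0],"claw":1},{"dr":[0,0,-0.6],"travel":[0.5,-1,0],"claw":1},{"dr":[0,0,-0.6],"travel":[0.5,-1,0],"claw":1},{"dr":[0,0,-0.6],"travel":[0.5,-1,0],"claw":1},{"dr":[0,0,-0.6],"travel":[0.5,-1,0],"claw":1},{"dr":[0,0,-0.6],"travel":[0.5,-1,0],"claw":1}]'
python3 -m jog '[{"dr":[0,0,-0.6],"travel":[0.5,-1,0],"claw":1},{"dr":[0,0,-0.6],"travel":[0.5,-1,0],"claw":1},{"dr":[0,0,-0.6],"travel":[0.5,-1,0],"claw":1},{"dr":[0,0,-0.6],"travel":[0.5,-1,0],"claw":1},{"dr":[0,0,-0.6],"travel":[0.5,-1,0],"claw":1},{"dr":[0,0,-0.6],"travel":[0.5,-1,0],"claw":1},{"dr":[0,0,-0.6],"travel":[0.5,-1,0],"claw":1},{"dr":[0,0,-0.6],"travel":[0.5,-1,0],"claw":1},{"dr":[0,0,-0.6],"travel":[0.5,-1,0],"claw":1},{"dr":[0,0,-0.6],"travel":[0.5,-1,0],"claw":1}]'
```

```text
time_s: 0.98
tool_pos: [0.3594, 0.3122, 0.3025]
tool_rot: [0.51, 0.86, -0.0, -0.0]
contact_force: [0.2, 0.3, -0.3]
finger_gap: 0.088
gripper_force: 0.0
time_s: 1.82
tool_pos: [0.4595, 0.1122, 0.3025]
tool_rot: [0.742, 0.671, -0.0, -0.0]
contact_force: [-0.2, 0.3, -0.1]
finger_gap: 0.0879
gripper_force: 0.0
```

```bash

python3 -c "
from h import *
snap('wrist','w_board.png')"
python3 -m jog '[{"dr":[0,0,-0.6],"travel":[0.1,-1,0],"claw":1},{"dr":[0,0,-0.6],"travel":[0.1,-1,0],"claw":1},{"dr":[0,0,-0.6],"travel":[0.1,-1,0],"claw":1},{"dr":[0,0,-0.6],"travel":[0.1,-1,0],"claw":1},{"dr":[0,0,-0.6],"travel":[0.1,-1,0],"claw":1},{"dr":[0,0,-0.6],"travel":[0.1,-1,0],"claw":1},{"dr":[0,0,-0.6],"travel":[0.1,-1,0],"claw":1},{"dr":[0,0,-0.6],"travel":[0.1,-1,0],"claw":1},{"dr":[0,0,-0.6],"travel":[0.1,-1,0],"claw":1},{"dr":[0,0,-0.6],"travel":[0.1,-1,0],"claw":1}]'
python3 -m jog '[{"dr":[0,0,-0.6],"travel":[0.1,-1,-0.5],"claw":1},{"dr":[0,0,-0.6],"travel":[0.1,-1,-0.5],"claw":1},{"dr":[0,0,-0.6],"travel":[0.1,-1,-0.5],"claw":1},{"dr":[0,0,-0.6],"travel":[0.1,-1,-0.5],"claw":1},{"dr":[0,0,-0.6],"travel":[0.1,-1,-0.5],"claw":1},{"dr":[0,0,-0.6],"travel":[0.1,-1,-0.5],"claw":1},{"dr":[0,0,-0.6],"travel":[0.1,-1,-0.5],"claw":1},{"dr":[0,0,-0.6],"travel":[0.1,-1,-0.5],"claw":1},{"dr":[0,0,-0.6],"travel":[0,-1,-0.5],"claw":1},{"dr":[0,0,-0.6],"travel":[0,-1,-0.5],"claw":1}]'
python3 - <<'E'
from h import *
snap('wrist','w_lift.png')
cv2.imwrite('pics/w2.png',np.vstack([cv2.imread('pics/w_board.png'),cv2.imread('pics/w_lift.png')])[:, :])
a=np.hstack([cv2.resize(cv2.imread('pics/'+f),(400,300)) for f in('w_board.png','w_lift.png')]);cv2.imwrite('pics/w2.png',a)
E
```

```text
time_s: 2.7
tool_pos: [0.4791, -0.0874, 0.3025]
tool_rot: [0.907, 0.422, -0.0, -0.0]
contact_force: [0.2, 1.0, -0.5]
finger_gap: 0.0879
gripper_force: 0.0
time_s: 3.53
tool_pos: [0.4952, -0.2873, 0.2019]
tool_rot: [0.991, 0.135, -0.0, -0.0]
contact_force: [0.0, -0.3, 0.0]
finger_gap: 0.088
gripper_force: 0.0
```

View pics/w2.png

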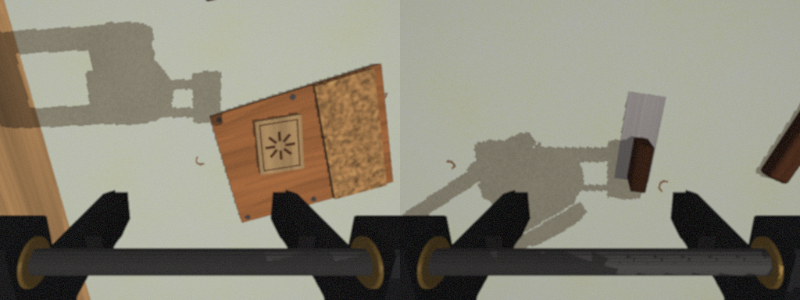

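The left half shows the lid (centre ≈(280,146)) on the board and the pad edge at about x 315–327. The right half shows the lifter, with front corners at (628,92) and (665,97) and the grip at (641,165). Next step is measuring them.

```bash
python3 - <<'E'
from h import *
def pose(p,q):
    c=eyes.read_camera('wrist'); W=np.eye(4);W[:3,:3]=R.from_quat(q).as_matrix();W[:3,3]=p
    return np.array(c['intrinsics']),W@np.array(c['T_tool_cam'])
s=monitor.observe()
K,T=pose(s['tool_pos'],s['tool_rot'])
im=cv2.imread('pics/w_lift.png');hsv=cv2.cvtColor(im,cv2.COLOR_BGR2HSV)
roi=np.zeros(im.shape[:2],np.uint8);roi[110:250,270:350]=1
def big(m):
    m=(m*roi*255).astype(np.uint8);m=cv2.morphologyEx(m,cv2.MORPH_OPEN,np.ones((3,3)))
    return max(cv2.findContours(m,0,2)[0],key=cv2.contourArea)
g=big((hsv[...,1]>90)); r=cv2.minAreaRect(g); print('grip sil',r, ray(cv2.boxPoints(r),K,T,.048).round(4).tolist())
print('bg hsv',hsv[100,300],'blade',hsv[150,310],'shadow',hsv[200,290],'bg BGR',im[100,300],'blade',im[150,310])
b=im.astype(int); m=(b[...,0]-b[...,1]>2)&(hsv[...,2]>60)
c=big(m);r=cv2.minAreaRect(c);p=cv2.approxPolyDP(c,4,True)[:,0];print('blade',r,p.tolist(),ray(p,K,T,.002).round(4)[:,:2].tolist())
# board/lid
K,T=pose([0.4595,0.1122,0.3025],[0.742,0.671,0,0])
im=cv2.imread('pics/w_board.png');hsv=cv2.cvtColor(im,cv2.COLOR_BGR2HSV)
print('pad',hsv[180,450],'wood',hsv[170,300],'lid',hsv[160,335])
roi[:]=0;roi[75:300,255:512]=1
c=big(hsv[...,1]>75);p=cv2.approxPolyDP(c,5,True)[:,0];print('board',p.tolist(),ray(p,K,T,.012).round(4)[:,:2].tolist())
gr=cv2.GaussianBlur(cv2.cvtColor(im,6),(3,3),0)
roi[:]=0;roi[140:225,318:395]=1
print('hue',hsv[180,312:400:4,0].tolist(),'sat',hsv[180,312:400:4,1].tolist())
E
```

```text
grip sil ((306.63287353515625, 211.4412841796875), (25.055557250976562, 66.11695861816406), 11.689369201660156) [[0.4712, -0.3203, 0.048], [0.522, -0.3149, 0.048], [0.5231, -0.333, 0.048], [0.4721, -0.3396, 0.048]]
bg hsv [ 36  27 177] blade [  7  16 143] shadow [24 15 83] bg BGR [158 177 173] blade [134 136 143]Traceback (most recent call last):
  File "<stdin>", line 15, in <module>
  File "<stdin>", line 11, in big
ValueError: max() iterable argument is empty
```

```bash
python3 - <<'E'
from h import *
def pose(p,q):
    c=eyes.read_camera('wrist'); W=np.eye(4);W[:3,:3]=R.from_quat(q).as_matrix();W[:3,3]=p
    return np.array(c['intrinsics']),W@np.array(c['T_tool_cam'])
s=monitor.observe()
K,T=pose(s['tool_pos'],s['tool_rot'])
im=cv2.imread('pics/w_lift.png');hsv=cv2.cvtColor(im,cv2.COLOR_BGR2HSV)
roi=np.zeros(im.shape[:2],np.uint8);roi[110:250,270:350]=1
def big(m):
    m=(m*roi*255).astype(np.uint8);m=cv2.morphologyEx(m,cv2.MORPH_OPEN,np.ones((3,3)))
    return max(cv2.findContours(m,0,2)[0],key=cv2.contourArea)
b=im.astype(int)
m=(b[...,2]-b[...,1]>2);c=big(m);p=cv2.approxPolyDP(c,4,True)[:,0];r=cv2.minAreaRect(c)
print('blade',p.tolist(),ray(p,K,T,.002).round(4)[:,:2].tolist());print(ray(cv2.boxPoints(r),K,T,.002).round(4)[:,:2].tolist())
K,T=pose([0.4595,0.1122,0.3025],[0.742,0.671,0,0])
im=cv2.imread('pics/w_board.png');hsv=cv2.cvtColor(im,cv2.COLOR_BGR2HSV)
roi[:]=0;roi[75:300,255:512]=1
c=big(hsv[...,1]>75);p=cv2.approxPolyDP(c,5,True)[:,0];print('board',p.tolist(),ray(p,K,T,.012).round(4)[:,:2].tolist())
print('hue',hsv[180,302:440:4,0].tolist(),'sat',hsv[180,302:440:4,1].tolist())
a=cv2.resize(im[75:290,260:510],None,fx=3,fy=2.75,interpolation=2)
roi[:]=0;roi[130:240,310:400]=1
for h in (11,13,15):
    c=big(hsv[...,0]>=h); r=cv2.minAreaRect(c); print(h,r,ray(cv2.boxPoints(r),K,T,.022).round(4)[:,:2].tolist())
cv2.imwrite('pics/crop1.png',a)
E
```

```text
blade [[338, 124], [293, 119], [281, 181], [271, 180], [270, 227], [278, 207], [275, 184], [297, 174], [299, 190], [293, 193], [289, 223], [294, 234], [290, 241], [283, 225], [282, 231], [271, 229], [270, 248], [312, 246]] [[0.5624, -0.3374], [0.5564, -0.301], [0.5041, -0.3066], [0.5027, -0.2981], [0.4607, -0.3094], [0.4808, -0.3109], [0.5002, -0.3024], [0.5137, -0.3179], [0.5006, -0.3239], [0.4966, -0.3197], [0.469, -0.3246], [0.46, -0.3321], [0.4524, -0.3307], [0.4657, -0.32], [0.4599, -0.3209], [0.4591, -0.3108], [0.4408, -0.3152], [0.453, -0.3515]]
[[0.44, -0.303], [0.5595, -0.2936], [0.5625, -0.3393], [0.442, -0.3549]]
board [[487, 82], [269, 148], [309, 283], [348, 274], [354, 247], [371, 245], [394, 262], [502, 231]] [[0.7068, 0.1748], [0.4748, 0.1291], [0.5097, -0.0453], [0.5587, -0.0374], [0.5666, -0.001], [0.5871, -0.0004], [0.6153, -0.0263], [0.7426, 0.0023]]
hue [12, 13, 12, 13, 12, 12, 12, 17, 13, 18, 17, 16, 10, 16, 15, 14, 16, 18, 17, 17, 15, 16, 12, 13, 12, 13, 13, 12, 15, 15, 15, 16, 16, 16, 15] sat [157, 156, 165, 163, 157, 162, 157, 111, 112, 112, 109, 115, 138, 112, 122, 118, 109, 108, 113, 112, 115, 110, 156, 155, 159, 160, 155, 153, 142, 136, 132, 137, 142, 138, 143]
11 ((354.5, 184.49996948242188), (108.99998474121094, 88.99998474121094), 90.0) [[0.5194, 0.1454], [0.6129, 0.1359], [0.6165, 0.0092], [0.5128, 0.0197]]
13 ((358.33660888671875, 185.36634826660156), (74.82679748535156, 62.8863525390625), 84.2894058227539) [[0.5325, 0.1214], [0.5994, 0.1214], [0.6093, 0.0345], [0.5376, 0.034]]
15 ((358.0960388183594, 184.2345428466797), (71.85398864746094, 60.78458023071289), 84.42780303955078) [[0.5336, 0.1211], [0.5983, 0.1209], [0.6075, 0.0377], [0.5383, 0.0374]]
```

View pics/crop1.png

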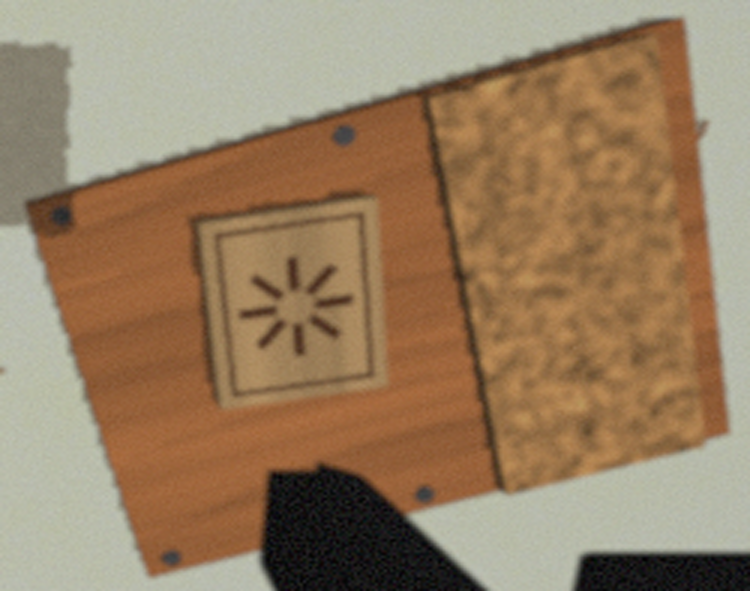

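Crop: lid top corners at ≈(213,219), (375,196), (387,383), (222,407). Pad edge runs (430,95)→(500,490), and the board corners are (27,203), (683,18), (728,433), (152,575). Next I'll grasp the lifter.

```bash
python3 -m jog '[{"dr":[0,0,-0.5],"travel":[0,-0.7,-0.3],"claw":1},{"dr":[0,0,-0.5],"travel":[0,-0.7,-0.8],"claw":1},{"dr":[0,0,-0.4],"travel":[0,-0.6,-1],"claw":1},{"dr":[0,0,0],"travel":[0,0,-1],"claw":1},{"dr":[0,0,0],"travel":[0,0,-1],"claw":1},{"dr":[0,0,0],"travel":[0,0,-1],"claw":1},{"dr":[0,0,0],"travel":[0,0,-0.6],"claw":1},{"dr":[0,0,0],"travel":[0,0,-0.4],"claw":1},{"dr":[0,0,0],"travel":[0,0,0],"claw":0.3},{"dr":[0,0,0],"travel":[0,0,0],"claw":0}]'
python3 -m jog '[{"dr":[0,0,0],"travel":[0,0,0],"claw":0},{"dr":[0,0,0],"travel":[0,0,0],"claw":0},{"dr":[0,0,0],"travel":[0,0,0],"claw":0},{"dr":[0,0,0],"travel":[0,0,0],"claw":0},{"dr":[0,0,0],"travel":[0,0,0],"claw":0},{"dr":[0,0,0],"travel":[0,0,0],"claw":0},{"dr":[0,0,0],"travel":[0,0,0],"claw":0},{"dr":[0,0,0],"travel":[0,0,0],"claw":0},{"dr":[0,0,0],"travel":[0,0,0],"claw":0},{"dr":[0,0,0],"travel":[0,0,0],"claw":0}]'
python3 - <<'E'
from h import *
c=eyes.read_camera('wrist'); W=np.eye(4);W[:3,:3]=R.from_quat([0.742,0.671,0,0]).as_matrix();W[:3,3]=[0.4595,0.1122,0.3025]
T=W@np.array(c['T_tool_cam']);K=np.array(c['intrinsics'])
f=lambda l:np.array(l)/[3,2.75]+[260,75]
lid=ray(f([[208,218],[375,196],[387,383],[222,407]]),K,T,.022)[:,:2]
print('lid',lid.round(4).tolist(),lid.mean(0))
b=ray(f([[27,203],[683,18],[728,433],[152,575]]),K,T,.012)[:,:2];print('board',b.round(4).tolist(),b.mean(0))
p=ray(f([[430,95],[500,490]]),K,T,.019)[:,:2];print('pad',p.round(4).tolist())
e=lambda a,b:np.arctan2(*(b-a)[::-1])
print('lid yaw',e(lid[0],lid[1]),e(lid[3],lid[2]),e(lid[3],lid[0])-np.pi/2,e(lid[2],lid[1])-np.pi/2)
print('board yaw',e(b[0],b[1]),e(b[3],b[2]),e(b[3],b[0])-np.pi/2,e(b[2],b[1])-np.pi/2,'pad',e(p[1],p[0])-np.pi/2)
print((p.mean(0)-b.mean(0)))
snap('wrist','w_grip.png')
E
```

```text
time_s: 4.57
tool_pos: [0.4957, -0.3265, 0.0813]
tool_rot: [0.998, 0.067, 0.0, 0.0]
contact_force: [0.3, -0.3, 0.1]
finger_gap: 0.0767
gripper_force: 0.0
time_s: 5.4
tool_pos: [0.4953, -0.3268, 0.0807]
tool_rot: [0.998, 0.067, -0.0, 0.0]
contact_force: [-0.8, -0.4, -0.3]
finger_gap: 0.0156
gripper_force: 30.0
lid [[0.5389, 0.1173], [0.5986, 0.12], [0.6043, 0.0413], [0.5415, 0.0369]] [0.57082856 0.07887137]
board [[0.4748, 0.1281], [0.7075, 0.1751], [0.7437, 0.0002], [0.5118, -0.0472]] [0.60948214 0.0640469 ]
pad [[0.6182, 0.1562], [0.6513, -0.0145]]
lid yaw 0.04429958434521264 0.07000223030087115 0.03211078309932014 0.0728709126433551
board yaw 0.19932947858521696 0.20145410310271508 0.20801921851537752 0.2040497994968744 pad 0.19159972377256773
[0.02524668 0.00680084]
```

```bash
python3 -m jog '[{"dr":[0,0,0],"travel":[0,0,0.5],"claw":0},{"dr":[0,0,0],"travel":[0,0,1],"claw":0},{"dr":[0,0,0],"travel":[0,0.5,1],"claw":0},{"dr":[0,0,0],"travel":[-0.1,1,1],"claw":0},{"dr":[0,0,0],"travel":[-0.1,1,0],"claw":0},{"dr":[0,0,0],"travel":[-0.1,1,0],"claw":0},{"dr":[0,0,0],"travel":[-0.1,1,0],"claw":0},{"dr":[0,0,0],"travel":[-0.1,1,0],"claw":0},{"dr":[0,0,0],"travel":[-0.1,1,0],"claw":0},{"dr":[0,0,0],"travel":[-0.1,1,0],"claw":0}]'
python3 -m jog '[{"dr":[0,0,-0.1],"travel":[-0.1,1,0],"claw":0},{"dr":[0,0,-0.1],"travel":[-0.1,1,0],"claw":0},{"dr":[0,0,-0.1],"travel":[-0.1,1,0],"claw":0},{"dr":[0,0,-0.1],"travel":[-0.1,1,0],"claw":0},{"dr":[0,0,-0.1],"travel":[-0.2,1,0],"claw":0},{"dr":[0,0,-0.1],"travel":[-0.2,1,0],"claw":0},{"dr":[0,0,-0.1],"travel":[-0.2,1,0],"claw":0},{"dr":[0,0,-0.1],"travel":[-0.2,1,0],"claw":0},{"dr":[0,0,0],"travel":[-0.2,1,0],"claw":0},{"dr":[0,0,0],"travel":[0,1,0],"claw":0}]'
python3 -m jog '[{"dr":[0,0,0],"travel":[0,1,0],"claw":0},{"dr":[0,0,0],"travel":[0,1,0],"claw":0},{"dr":[0,0,0],"travel":[0,0.5,0],"claw":0},{"dr":[0,0,0],"travel":[0,0,0],"claw":0},{"dr":[0,0,0],"travel":[0,0,0],"claw":0},{"dr":[0,0,0],"travel":[0,0,0],"claw":0},{"dr":[0,0,0],"travel":[0,0,0],"claw":0},{"dr":[0,0,0],"travel":[0,0,0],"claw":0},{"dr":[0,0,0],"travel":[0,0,0],"claw":0},{"dr":[0,0,0],"travel":[0,0,0],"claw":0}]'
python3 - <<'E'
from h import *
s=monitor.observe();print(s['tool_pos'],s['tool_rot'],s['contact_force'],s['torque'])
im=snap('wrist','w_over.png')[0]; a=snap('scene','sc1.png')[0]
cv2.imwrite('pics/c2.png',np.hstack([cv2.resize(im,(400,300)),cv2.resize(a[160:280,220:380],(400,300),interpolation=2)]))
E
```

```text
time_s: 6.33
tool_pos: [0.481, -0.1757, 0.1513]
tool_rot: [0.998, 0.067, 0.0, 0.0]
contact_force: [0.7, -0.1, -1.7]
finger_gap: 0.016
gripper_force: 30.0
time_s: 7.17
tool_pos: [0.4525, 0.0243, 0.1512]
tool_rot: [1.0, 0.027, -0.0, -0.0]
contact_force: [1.4, 0.0, -0.8]
finger_gap: 0.0161
gripper_force: 30.0
time_s: 8.0
tool_pos: [0.4533, 0.0728, 0.1507]
tool_rot: [1.0, 0.026, -0.0, 0.0]
contact_force: [-0.1, -0.2, -2.0]
finger_gap: 0.0158
gripper_force: 30.0
[0.45331915 0.07276725 0.15069957] [ 9.99649801e-01  2.64626547e-02 -4.62963248e-05  1.52760441e-05] [-0.13840639 -0.19091722 -1.95107697] [0.00305731 0.20277278 0.01744973]
```

View pics/c2.png

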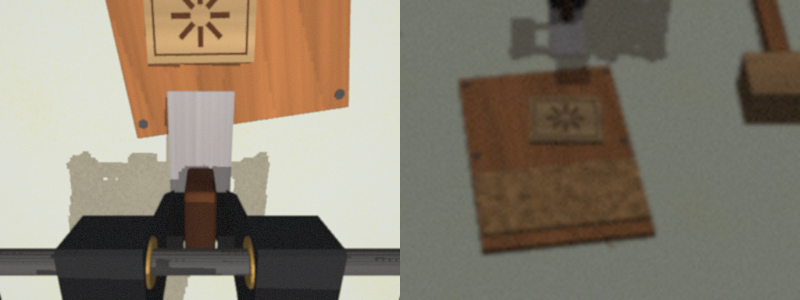

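The wrist view shows the blade's front edge at (168–234, 91) and the lid's near edge from (147,63) to (253,63), nearly parallel. The scene view confirms that the lid is undisturbed.

```bash
python3 - <<'E'
from h import *
_,K,T,_=snap('wrist')
im=cv2.imread('pics/w_over.png')
print('blade',ray(np.array([[168,91],[234,91]])*1.28,K,T,.072).round(4).tolist())
print('lid near top',ray(np.array([[148,63],[254,61]])*1.28,K,T,.022).round(4).tolist())
hsv=cv2.cvtColor(im,40)
# precise lid edge & blade edge columns via saturation profile
for u in (200,225,250,275,300,315):
    col=cv2.GaussianBlur(hsv[...,1],(5,3),0)[60:130,u].astype(int); d=np.diff(col); print(u,60+d.argmax(),60+d.argmin(),end=' | ')
E
```

```text
blade [[0.5192, 0.0962, 0.072], [0.5213, 0.0572, 0.072]]
lid near top [[0.5351, 0.1172, 0.022], [0.5407, 0.0377, 0.022]]
200 81 71 | 225 81 115 | 250 81 115 | 275 80 115 | 300 80 116 | 315 79 69 |
```

```bash
python3 -m jog '[{"dr":[0,0,0],"travel":[0,0,-0.5],"claw":0},{"dr":[0,0,0],"travel":[0,0,-0.7],"claw":0},{"dr":[0,0,0],"travel":[0,0,-0.7],"claw":0},{"dr":[0,0,0],"travel":[0,0,-0.5],"claw":0},{"dr":[0,0,0],"travel":[0,0,-0.3],"claw":0},{"dr":[0,0,0],"travel":[0,0,-0.1],"claw":0},{"dr":[0,0,0],"travel":[0,0,0],"claw":0},{"dr":[0,0,0],"travel":[0,0,0],"claw":0},{"dr":[0,0,0],"travel":[0,0,0],"claw":0},{"dr":[0,0,0],"travel":[0,0,0],"claw":0}]'
python3 -m jog '[{"dr":[0,0,0],"travel":[0,0,-0.025],"claw":0},{"dr":[0,0,0],"travel":[0,0,-0.025],"claw":0},{"dr":[0,0,0],"travel":[0,0,0],"claw":0},{"dr":[0,0,0],"travel":[0,0,0],"claw":0},{"dr":[0,0,0],"travel":[0,0,0],"claw":0},{"dr":[0,0,0],"travel":[0,0,0],"claw":0},{"dr":[0,0,0],"travel":[0,0,0],"claw":0},{"dr":[0,0,0],"travel":[0,0,0],"claw":0},{"dr":[0,0,0],"travel":[0,0,0],"claw":0},{"dr":[0,0,0],"travel":[0,0,0],"claw":0}]'
```

```text
time_s: 8.98
tool_pos: [0.4537, 0.0732, 0.0953]
tool_rot: [1.0, 0.027, 0.001, 0.0]
contact_force: [-0.4, 0.2, -0.8]
finger_gap: 0.0157
gripper_force: 30.0
time_s: 9.82
tool_pos: [0.4533, 0.0732, 0.0937]
tool_rot: [1.0, 0.027, -0.0, -0.0]
contact_force: [-0.0, 0.2, -1.7]
finger_gap: 0.0155
gripper_force: 30.0
```

```bash
python3 -m jog '[{"dr":[0,0,0],"travel":[0,0,-0.025],"claw":0},{"dr":[0,0,0],"travel":[0,0,0],"claw":0},{"dr":[0,0,0],"travel":[0,0,0],"claw":0},{"dr":[0,0,0],"travel":[0,0,0],"claw":0},{"dr":[0,0,0],"travel":[0,0,0],"claw":0},{"dr":[0,0,0],"travel":[0,0,0],"claw":0},{"dr":[0,0,0],"travel":[0,0,0],"claw":0},{"dr":[0,0,0],"travel":[0,0,0],"claw":0},{"dr":[0,0,0],"travel":[0,0,0],"claw":0},{"dr":[0,0,0],"travel":[0,0,0],"claw":0}]' | grep -E "pos|contact"
python3 -m jog '[{"dr":[0,0,0],"travel":[0,0,-0.025],"claw":0},{"dr":[0,0,0],"travel":[0,0,0],"claw":0},{"dr":[0,0,0],"travel":[0,0,0],"claw":0},{"dr":[0,0,0],"travel":[0,0,0],"claw":0},{"dr":[0,0,0],"travel":[0,0,0],"claw":0},{"dr":[0,0,0],"travel":[0,0,0],"claw":0},{"dr":[0,0,0],"travel":[0,0,0],"claw":0},{"dr":[0,0,0],"travel":[0,0,0],"claw":0},{"dr":[0,0,0],"travel":[0,0,0],"claw":0},{"dr":[0,0,0],"travel":[0,0,0],"claw":0}]'| grep -E "pos|contact"; python3 -c "
from h import *
print(monitor.observe()['torque'])"
```

```text
tool_pos: [0.4533, 0.0732, 0.0932]
contact_force: [-0.2, 0.3, -0.3]
tool_pos: [0.4533, 0.0733, 0.0927]
contact_force: [0.5, 0.2, -1.1]
[0.01484866 0.20004027 0.01041177]
```

```bash
python3 -m jog '[{"dr":[0,0,0],"travel":[0,0,-0.025],"claw":0},{"dr":[0,0,0],"travel":[0,0,0],"claw":0},{"dr":[0,0,0],"travel":[0,0,0],"claw":0},{"dr":[0,0,0],"travel":[0,0,0],"claw":0},{"dr":[0,0,0],"travel":[0,0,0],"claw":0},{"dr":[0,0,0],"travel":[0,0,0],"claw":0},{"dr":[0,0,0],"travel":[0,0,0],"claw":0},{"dr":[0,0,0],"travel":[0,0,0],"claw":0},{"dr":[0,0,0],"travel":[0,0,0],"claw":0},{"dr":[0,0,0],"travel":[0,0,0],"claw":0}]' | grep -E "pos|contact"
python3 -c "
from h import *
s=monitor.observe();print(s['torque'],s['tool_pos'],s['contact_force'])
snap('wrist','w3.png')
s=monitor.observe();print(s['torque'],s['tool_pos'],s['contact_force'])"
```

```text
tool_pos: [0.4532, 0.0732, 0.0925]
contact_force: [-3.5, 0.3, 5.9]
[-0.0007005   0.48255302  0.04794806] [0.45324992 0.0732378  0.0925053 ] [-3.52490203  0.29248399  5.87766505]
[-0.02321442  0.53808579 -0.02082236] [0.45323513 0.07324953 0.0924742 ] [-3.19478912 -0.12548834  5.80178681]
```

```bash
python3 -m jog '[{"dr":[0,0,0],"travel":[0,0,0.02],"claw":0},{"dr":[0,0,0],"travel":[0.1,0.006,0],"claw":0},{"dr":[0,0,0],"travel":[0.1,0.006,0],"claw":0},{"dr":[0,0,0],"travel":[0.1,0.006,0],"claw":0},{"dr":[0,0,0],"travel":[0.1,0.006,0],"claw":0},{"dr":[0,0,0],"travel":[0.1,0.006,0],"claw":0},{"dr":[0,0,0],"travel":[0.1,0.006,0],"claw":0},{"dr":[0,0,0],"travel":[0.1,0.006,0],"claw":0},{"dr":[0,0,0],"travel":[0.1,0.006,0],"claw":0},{"dr":[0,0,0],"travel":[0.1,0.006,0],"claw":0}]' | grep -E "pos|contact"
python3 -c "
from h import *
s=monitor.observe();print(s['torque'],s['tool_pos'],s['contact_force'])
im=snap('wrist','w4.png')[0]
cv2.imwrite('pics/c4.png',cv2.resize(im[40:240,120:400],(784,560),interpolation=2))"
```

```text
tool_pos: [0.4714, 0.0743, 0.0926]
contact_force: [-3.7, -0.5, 4.7]
[-0.01802732  0.69143923  0.02838591] [0.47136569 0.0743468  0.09262721] [-3.66747264 -0.48788638  4.66877436]
```

View pics/c4.png

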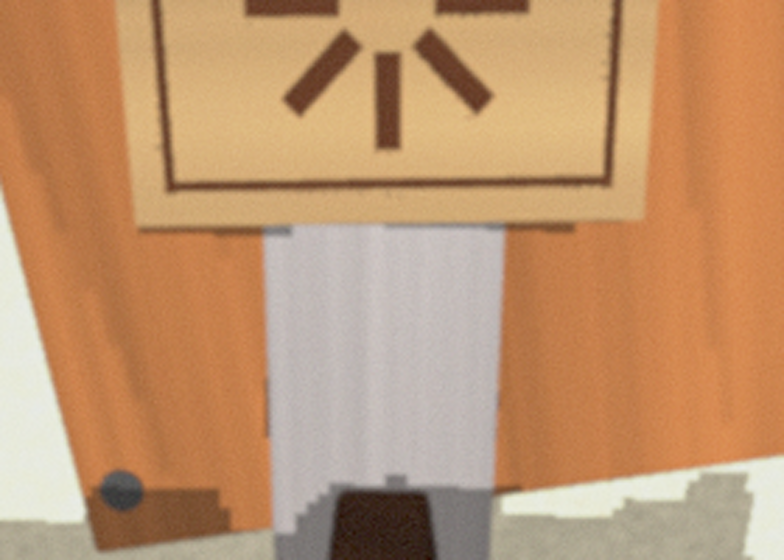

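The blade's front edge is now at the lid's near edge (row ≈228), centred (265–505 against the lid's 135–648) and parallel to it. I'll ease the board pressure and slide under.

```bash
python3 -m jog '[{"dr":[0,0,0],"travel":[0,0,0.02],"claw":0},{"dr":[0,0,0],"travel":[0.05,0.003,0],"claw":0},{"dr":[0,0,0],"travel":[0.05,0.003,0],"claw":0},{"dr":[0,0,0],"travel":[0.05,0.003,0],"claw":0},{"dr":[0,0,0],"travel":[0.05,0.003,0],"claw":0},{"dr":[0,0,0],"travel":[0,0,0],"claw":0},{"dr":[0,0,0],"travel":[0,0,0],"claw":0},{"dr":[0,0,0],"travel":[0,0,0],"claw":0},{"dr":[0,0,0],"travel":[0,0,0],"claw":0},{"dr":[0,0,0],"travel":[0,0,0],"claw":0}]' | grep -E "pos|contact"
cat > st.py <<'E'
from h import *
s=monitor.observe();print('tq',s['torque'].round(3),s['tool_pos'].round(4),s['contact_force'].round(1),s['time_s'])
im=snap('wrist')[0];hsv=cv2.cvtColor(im,40)
# lid near edge: lowest row of lid in columns around centre and at sides (hue/sat tan)
hs=cv2.GaussianBlur(hsv[...,1],(5,3),0).astype(int)
print([(u,int(60+np.abs(np.diff(hs[60:190,u])).argmax())) for u in (225,245,265,285)])
E
python3 st.py
```

```text
tool_pos: [0.4753, 0.0746, 0.093]
contact_force: [-1.3, -0.2, -0.8]
tq [0.019 0.166 0.038] [0.4753 0.0746 0.093 ] [-1.3 -0.2 -0.8] 14.0833
[(225, 128), (245, 128), (265, 128), (285, 128)]
```

```bash
python3 -m jog '[{"dr":[0,0,0],"travel":[0.06,0.004,0],"claw":0},{"dr":[0,0,0],"travel":[0.06,0.004,0],"claw":0},{"dr":[0,0,0],"travel":[0.06,0.004,0],"claw":0},{"dr":[0,0,0],"travel":[0.06,0.004,0],"claw":0},{"dr":[0,0,0],"travel":[0.06,0.004,0],"claw":0},{"dr":[0,0,0],"travel":[0.06,0.004,0],"claw":0},{"dr":[0,0,0],"travel":[0.06,0.004,0],"claw":0},{"dr":[0,0,0],"travel":[0.06,0.004,0],"claw":0},{"dr":[0,0,0],"travel":[0.06,0.004,0],"claw":0},{"dr":[0,0,0],"travel":[0.06,0.004,0],"claw":0}]' | grep -E "pos|contact"
python3 st.py
python3 -m jog '[{"dr":[0,0,0.1],"travel":[0.05,-0.02,0],"claw":0},{"dr":[0,0,0.1],"travel":[0.05,-0.02,0],"claw":0},{"dr":[0,0,0.1],"travel":[0.05,-0.02,0],"claw":0},{"dr":[0,0,0.1],"travel":[0.05,-0.02,0],"claw":0},{"dr":[0,0,0.1],"travel":[0.05,-0.02,0],"claw":0},{"dr":[0,0,0.1],"travel":[0.05,-0.02,0],"claw":0},{"dr":[0,0,0.1],"travel":[0.05,-0.02,0],"claw":0},{"dr":[0,0,0.1],"travel":[0.05,-0.02,0],"claw":0},{"dr":[0,0,0.1],"travel":[0.05,-0.02,0],"claw":0},{"dr":[0,0,0.1],"travel":[0.05,-0.02,0],"claw":0}]' | grep -E "pos|contact|rot"
python3 st.py
```

```text
tool_pos: [0.4874, 0.0754, 0.093]
contact_force: [-0.4, -0.3, -1.5]
tq [ 0.028  0.214 -0.021] [0.4874 0.0754 0.093 ] [-0.4 -0.3 -1.5] 14.9667
[(225, 131), (245, 131), (265, 131), (285, 131)]
tool_pos: [0.4974, 0.0713, 0.093]
tool_rot: [0.997, 0.077, 0.0, 0.0]
contact_force: [-0.4, -0.0, -1.7]
tq [-0.032  0.202 -0.004] [0.4974 0.0713 0.093 ] [-0.4 -0.  -1.7] 15.85
[(225, 130), (245, 130), (265, 131), (285, 131)]
```

```bash
python3 -m jog '[{"dr":[0,0,0.06],"travel":[0.05,-0.01,0],"claw":0},{"dr":[0,0,0.06],"travel":[0.05,-0.01,0],"claw":0},{"dr":[0,0,0.06],"travel":[0.05,-0.01,0],"claw":0},{"dr":[0,0,0.06],"travel":[0.05,-0.01,0],"claw":0},{"dr":[0,0,0.06],"travel":[0.05,-0.01,0],"claw":0},{"dr":[0,0,0.06],"travel":[0.05,-0.01,0],"claw":0},{"dr":[0,0,0.06],"travel":[0.05,-0.01,0],"claw":0},{"dr":[0,0,0.06],"travel":[0.05,-0.01,0],"claw":0},{"dr":[0,0,0],"travel":[0,0,0],"claw":0},{"dr":[0,0,0],"travel":[0,0,0],"claw":0}]' | grep -E "pos|contact|rot"
python3 st.py
python3 -m jog '[{"dr":[0,0,0],"travel":[0.025,0.005,0],"claw":0},{"dr":[0,0,0],"travel":[0.025,0.005,0],"claw":0},{"dr":[0,0,0],"travel":[0.025,0.005,0],"claw":0},{"dr":[0,0,0],"travel":[0.025,0.005,0],"claw":0},{"dr":[0,0,0],"travel":[0,0,0],"claw":0},{"dr":[0,0,0],"travel":[0,0,0],"claw":0},{"dr":[0,0,0],"travel":[0,0,0],"claw":0},{"dr":[0,0,0],"travel":[0,0,0],"claw":0},{"dr":[0,0,0],"travel":[0,0,0],"claw":0},{"dr":[0,0,0],"travel":[0,0,0],"claw":0}]' | grep -E "pos|contact|rot"
python3 st.py
```

```text
tool_pos: [0.5054, 0.0698, 0.093]
tool_rot: [0.995, 0.101, 0.0, 0.0]
contact_force: [0.1, 0.6, -1.3]
tq [-0.028  0.125 -0.007] [0.5054 0.0698 0.093 ] [ 0.1  0.6 -1.3] 16.7333
[(225, 130), (245, 131), (265, 131), (285, 131)]
tool_pos: [0.5073, 0.0701, 0.093]
tool_rot: [0.995, 0.101, 0.0, 0.0]
contact_force: [-0.1, 0.7, -1.0]
tq [-0.058  0.192  0.015] [0.5073 0.0701 0.093 ] [-0.1  0.7 -1. ] 17.6167
[(225, 130), (245, 131), (265, 131), (285, 131)]
```

```bash
python3 -m jog '[{"dr":[0,0,0],"travel":[0.01,0.002,0],"claw":0},{"dr":[0,0,0],"travel":[0.01,0.002,0],"claw":0},{"dr":[0,0,0],"travel":[0.01,0.002,0],"claw":0},{"dr":[0,0,0],"travel":[0.01,0.002,0],"claw":0},{"dr":[0,0,0],"travel":[0.01,0.002,0],"claw":0},{"dr":[0,0,0],"travel":[0.01,0.002,0],"claw":0},{"dr":[0,0,0],"travel":[0,0,0],"claw":0},{"dr":[0,0,0],"travel":[0,0,0],"claw":0},{"dr":[0,0,0],"travel":[0,0,0],"claw":0},{"dr":[0,0,0],"travel":[0,0,0],"claw":0}]' | grep -E "pos|contact"
python3 st.py
```

```text
tool_pos: [0.508, 0.0704, 0.0928]
contact_force: [-4.6, -1.9, 1.6]
tq [-0.314  0.858  0.07 ] [0.508  0.0704 0.0928] [-4.6 -1.9  1.6] 18.5
[(225, 131), (245, 131), (265, 131), (285, 132)]
```

```bash
python3 -m jog '[{"dr":[0,0,0],"travel":[0.006,0.001,0.004],"claw":0},{"dr":[0,0,0],"travel":[0,0,0],"claw":0},{"dr":[0,0,0],"travel":[0,0,0],"claw":0},{"dr":[0,0,0],"travel":[0,0,0],"claw":0},{"dr":[0,0,0],"travel":[0,0,0],"claw":0},{"dr":[0,0,0],"travel":[0,0,0],"claw":0},{"dr":[0,0,0],"travel":[0,0,0],"claw":0},{"dr":[0,0,0],"travel":[0,0,0],"claw":0},{"dr":[0,0,0],"travel":[0,0,0],"claw":0},{"dr":[0,0,0],"travel":[0,0,0],"claw":0}]' | grep -E "pos|contact"
python3 st.py
```

```text
tool_pos: [0.508, 0.0704, 0.0928]
contact_force: [-5.7, -2.5, 0.7]
tq [-0.355  0.972 -0.047] [0.508  0.0704 0.0928] [-5.7 -2.5  0.7] 19.3833
[(225, 131), (245, 131), (265, 131), (285, 132)]
```

Lid was held home at ~6 N. Next I'll lift the near lip slightly, keeping the blade level, and check.

```bash
python3 -m jog '[{"dr":[0,0,0],"travel":[-0.01,-0.002,0.03],"claw":0},{"dr":[0,0,0],"travel":[0,0,0.03],"claw":0},{"dr":[0,0,0],"travel":[0,0,0.06],"claw":0},{"dr":[0,0,0],"travel":[0,0,0.06],"claw":0},{"dr":[0,0,0],"travel":[0,0,0.06],"claw":0},{"dr":[0,0,0],"travel":[0,0,0.06],"claw":0},{"dr":[0,0,0],"travel":[0,0,0.06],"claw":0},{"dr":[0,0,0],"travel":[0,0,0],"claw":0},{"dr":[0,0,0],"travel":[0,0,0],"claw":0},{"dr":[0,0,0],"travel":[0,0,0],"claw":0}]' | grep -E "pos|contact"
python3 st.py
```

```text
tool_pos: [0.5079, 0.0703, 0.1002]
contact_force: [-4.1, -2.6, -0.8]
tq [-0.429  1.071 -0.026] [0.5079 0.0703 0.1002] [-4.1 -2.6 -0.8] 20.2667
[(225, 129), (245, 129), (265, 129), (285, 129)]
```

```bash
python3 -m jog '[{"dr":[0,0,0],"travel":[0.0,0,0.07],"claw":0},{"dr":[0,0,0],"travel":[0.0,0,0.07],"claw":0},{"dr":[0,0,0],"travel":[0.005,0.001,0.07],"claw":0},{"dr":[0,0,0],"travel":[0.008,0.002,0.07],"claw":0},{"dr":[0,0,0],"travel":[0.01,0.002,0.08],"claw":0},{"dr":[0,0,0],"travel":[0.015,0.003,0.08],"claw":0},{"dr":[0,0,0],"travel":[0.02,0.004,0.08],"claw":0},{"dr":[0,0,0],"travel":[0.02,0.004,0.08],"claw":0},{"dr":[0,0,0],"travel":[0.02,0.004,0.08],"claw":0},{"dr":[0,0,0],"travel":[0,0,0],"claw":0}]' | grep -E "pos|contact"
python3 st.py
python3 -c "
from h import *
im=snap('wrist','w6.png')[0];a=snap('scene','sc6.png')[0]
cv2.imwrite('pics/c6.png',np.hstack([cv2.resize(im[0:240,96:416],(400,300)),cv2.resize(a[160:280,220:380],(400,300),interpolation=2)]))"
```

```text
tool_pos: [0.5099, 0.0707, 0.1142]
contact_force: [-6.9, -2.4, 0.7]
tq [-0.459  1.191 -0.068] [0.5099 0.0707 0.1142] [-6.9 -2.4  0.7] 21.15
[(225, 126), (245, 126), (265, 126), (285, 126)]
```

View pics/c6.png

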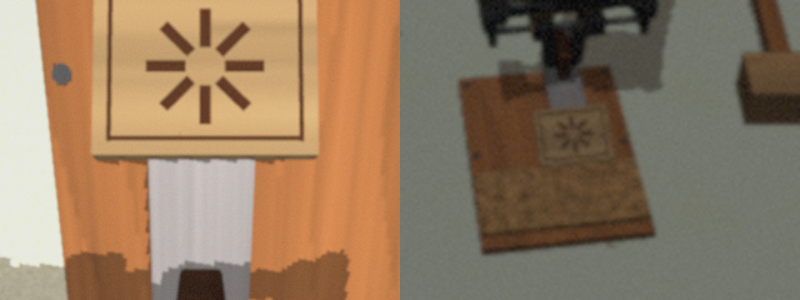

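The lid is tilted on the blade, squared and centred, with its near edge at row ≈157 in the wrist view. I'll continue along the arc.

```bash
python3 -m jog '[{"dr":[0,0,0],"travel":[0.015,0.003,0.11],"claw":0},{"dr":[0,0,0],"travel":[0.025,0.005,0.11],"claw":0},{"dr":[0,0,0],"travel":[0.035,0.007,0.105],"claw":0},{"dr":[0,0,0],"travel":[0.04,0.008,0.1],"claw":0},{"dr":[0,0,0],"travel":[0.04,0.008,0.1],"claw":0},{"dr":[0,0,0],"travel":[0.045,0.009,0.095],"claw":0},{"dr":[0,0,0],"travel":[0.05,0.01,0.095],"claw":0},{"dr":[0,0,0],"travel":[0.05,0.01,0.09],"claw":0},{"dr":[0,0,0],"travel":[0.055,0.011,0.085],"claw":0},{"dr":[0,0,0],"travel":[0.055,0.011,0.08],"claw":0}]' | grep -E "pos|contact"
python3 st.py
```

```text
tool_pos: [0.5194, 0.0726, 0.1338]
contact_force: [-1.3, -0.3, -1.1]
tq [-0.013  0.246 -0.003] [0.5194 0.0726 0.1338] [-1.3 -0.3 -1.1] 22.1333
[(225, 120), (245, 120), (265, 120), (285, 120)]
```

```bash
python3 -m jog '[{"dr":[0,0,0],"travel":[0.06,0.012,0.082],"claw":0},{"dr":[0,0,0],"travel":[0.062,0.012,0.08],"claw":0},{"dr":[0,0,0],"travel":[0.064,0.013,0.078],"claw":0},{"dr":[0,0,0],"travel":[0.066,0.013,0.076],"claw":0},{"dr":[0,0,0],"travel":[0.068,0.014,0.073],"claw":0},{"dr":[0,0,0],"travel":[0.07,0.014,0.071],"claw":0},{"dr":[0,0,0],"travel":[0.072,0.014,0.068],"claw":0},{"dr":[0,0,0],"travel":[0.074,0.015,0.066],"claw":0},{"dr":[0,0,0],"travel":[0.075,0.015,0.063],"claw":0},{"dr":[0,0,0],"travel":[0.076,0.015,0.06],"claw":0}]' | grep -E "pos|contact"
python3 st.py
python3 -c "
from h import *
im=snap('wrist','w7.png')[0];a=snap('scene','sc7.png')[0]
cv2.imwrite('pics/c7.png',np.hstack([cv2.resize(im[0:240,96:416],(400,300)),cv2.resize(a[160:280,220:380],(400,300),interpolation=2)]))"
```

```text
tool_pos: [0.5325, 0.0752, 0.1478]
contact_force: [-0.6, -0.8, -0.6]
tq [-0.021  0.13   0.01 ] [0.5325 0.0752 0.1478] [-0.6 -0.8 -0.6] 23.0167
[(225, 115), (245, 115), (265, 115), (285, 116)]
```

View pics/c7.png

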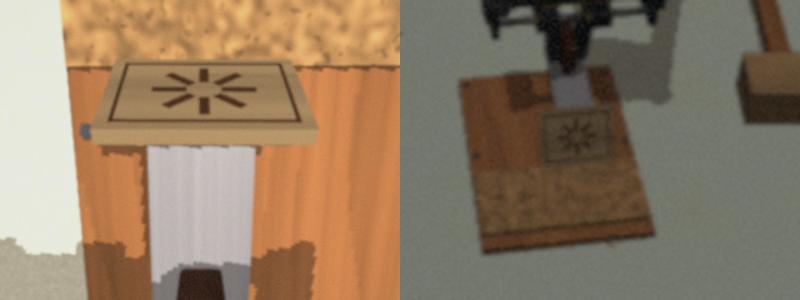

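The lid stands at ~60°, centred on the blade. Its far edge is at the pad edge (row ≈64 in the wrist view). I'll continue the same way.

```bash
python3 -m jog '[{"dr":[0,0,0],"travel":[0.083,0.017,0.056],"claw":0},{"dr":[0,0,0],"travel":[0.085,0.017,0.053],"claw":0},{"dr":[0,0,0],"travel":[0.088,0.018,0.05],"claw":0},{"dr":[0,0,0],"travel":[0.09,0.018,0.047],"claw":0},{"dr":[0,0,0],"travel":[0.093,0.019,0.043],"claw":0},{"dr":[0,0,0],"travel":[0.095,0.019,0.04],"claw":0},{"dr":[0,0,0],"travel":[0.097,0.019,0.037],"claw":0},{"dr":[0,0,0],"travel":[0.099,0.02,0.034],"claw":0},{"dr":[0,0,0],"travel":[0.1,0.02,0.031],"claw":0},{"dr":[0,0,0],"travel":[0.1,0.02,0.028],"claw":0}]' | grep -E "pos|contact"
python3 st.py
python3 -m jog '[{"dr":[0,0,0],"travel":[0.08,0.016,0.02],"claw":0},{"dr":[0,0,0],"travel":[0.08,0.016,0.02],"claw":0},{"dr":[0,0,0],"travel":[0.08,0.016,0.015],"claw":0},{"dr":[0,0,0],"travel":[0.08,0.016,0.01],"claw":0},{"dr":[0,0,0],"travel":[0.08,0.016,0.01],"claw":0},{"dr":[0,0,0],"travel":[0.08,0.016,0.005],"claw":0},{"dr":[0,0,0],"travel":[0.08,0.016,0.005],"claw":0},{"dr":[0,0,0],"travel":[0.08,0.016,0],"claw":0},{"dr":[0,0,0],"travel":[0,0,0],"claw":0},{"dr":[0,0,0],"travel":[0,0,0],"claw":0}]' | grep -E "pos|contact"
python3 st.py
python3 -c "
from h import *
snap('wrist','w8.png');snap('scene','sc8.png')
a,b=cv2.imread('pics/w7.png'),cv2.imread('pics/w8.png')
h=cv2.cvtColor(b,40);print(h[40:140:5,250].tolist())"
```

```text
tool_pos: [0.5511, 0.079, 0.1561]
contact_force: [-0.2, 0.8, -2.0]
tq [-0.032  0.174  0.001] [0.5511 0.079  0.1561] [-0.2  0.8 -2. ] 24.0
[(225, 115), (245, 115), (265, 116), (285, 116)]
tool_pos: [0.5637, 0.0815, 0.1577]
contact_force: [-0.4, -0.4, -0.2]
tq [ 0.026  0.202 -0.011] [0.5637 0.0815 0.1577] [-0.4 -0.4 -0.2] 24.8833
[(225, 115), (245, 115), (265, 116), (285, 116)]
[[16, 135, 208], [15, 136, 215], [16, 136, 214], [16, 135, 214], [16, 135, 199], [15, 134, 192], [16, 137, 194], [15, 134, 211], [16, 134, 217], [15, 138, 196], [16, 137, 201], [17, 110, 207], [17, 111, 214], [17, 110, 200], [17, 112, 214], [16, 100, 210], [10, 15, 198], [9, 17, 196], [6, 13, 198], [12, 13, 194]]
```

```bash
python3 -m jog '[{"dr":[0,0,0],"travel":[0.05,0.01,0.01],"claw":0},{"dr":[0,0,0],"travel":[0.05,0.01,0.01],"claw":0},{"dr":[0,0,0],"travel":[0.05,0.01,0.01],"claw":0},{"dr":[0,0,0],"travel":[0.05,0.01,0.01],"claw":0},{"dr":[0,0,0],"travel":[0.05,0.01,0],"claw":0},{"dr":[0,0,0],"travel":[0.05,0.01,0],"claw":0},{"dr":[0,0,0],"travel":[0.05,0.01,0],"claw":0},{"dr":[0,0,0],"travel":[0,0,0],"claw":0},{"dr":[0,0,0],"travel":[0,0,0],"claw":0},{"dr":[0,0,0],"travel":[0,0,0],"claw":0}]' | grep -E "pos|contact"
python3 st.py
python3 -c "
from h import *
b=snap('wrist','w9.png')[0]
h=cv2.cvtColor(b,40);print(h[0:140:5,250].tolist())"
```

```text
tool_pos: [0.5706, 0.0829, 0.1585]
contact_force: [-0.8, 0.4, -1.4]
tq [ 0.04   0.22  -0.027] [0.5706 0.0829 0.1585] [-0.8  0.4 -1.4] 25.8667
[(225, 115), (245, 115), (265, 116), (285, 116)]
[[17, 112, 208], [17, 108, 213], [17, 109, 216], [18, 110, 217], [17, 107, 222], [19, 109, 222], [18, 102, 220], [17, 111, 214], [17, 111, 214], [18, 109, 209], [17, 108, 212], [17, 110, 204], [18, 111, 196], [17, 110, 204], [17, 110, 204], [17, 114, 208], [17, 108, 217], [18, 108, 219], [17, 107, 222], [18, 105, 222], [18, 109, 220], [17, 115, 209], [17, 110, 215], [15, 108, 174], [3, 15, 202], [6, 13, 197], [6, 13, 194], [11, 14, 197]]
```

```bash
python3 -m jog '[{"dr":[0,0,0],"travel":[-0.4,-0.08,0.2],"claw":0},{"dr":[0,0,0],"travel":[-0.8,-0.16,0.4],"claw":0},{"dr":[0,0,0],"travel":[-1,-0.2,0.4],"claw":0},{"dr":[0,0,0],"travel":[-1,-0.2,0],"claw":0},{"dr":[0,0,0],"travel":[-0.6,-0.5,0],"claw":0},{"dr":[0,0,0],"travel":[0,-0.8,0],"claw":0},{"dr":[0,0,-0.1],"travel":[0,-1,0],"claw":0},{"dr":[0,0,-0.1],"travel":[0,-1,0],"claw":0},{"dr":[0,0,-0.1],"travel":[0,-1,0],"claw":0},{"dr":[0,0,-0.1],"travel":[0,-1,0],"claw":0}]' | grep -E "pos|contact"
python3 -m jog '[{"dr":[0,0,-0.1],"travel":[0,-1,0],"claw":0},{"dr":[0,0,-0.1],"travel":[0,-1,0],"claw":0},{"dr":[0,0,0],"travel":[0,-1,0],"claw":0},{"dr":[0,0,0],"travel":[0,-1,0],"claw":0},{"dr":[0,0,0],"travel":[0,-1,0],"claw":0},{"dr":[0,0,0],"travel":[0,-1,0],"claw":0},{"dr":[0,0,0],"travel":[0,-1,0],"claw":0},{"dr":[0,0,0],"travel":[0,-1,0],"claw":0},{"dr":[0,0,0],"travel":[0,-1,0],"claw":0},{"dr":[0,0,0],"travel":[0,-1,0],"claw":0}]' | grep -E "pos|contact|rot"
python3 -c "
from h import *
b=snap('top','t9.png')[0];a=snap('scene','sc9.png')[0]
cv2.imwrite('pics/c9.png',np.hstack([cv2.resize(b[130:230,190:280],(400,444),interpolation=2),cv2.resize(a[170:270,230:330],(400,444),interpolation=2)]))"
```

```text
tool_pos: [0.4941, -0.0367, 0.1789]
contact_force: [0.0, 0.5, -1.6]
tool_pos: [0.4941, -0.2367, 0.1788]
tool_rot: [0.997, 0.071, -0.0, -0.0]
contact_force: [-0.8, 0.6, -0.8]
```

View pics/c9.png

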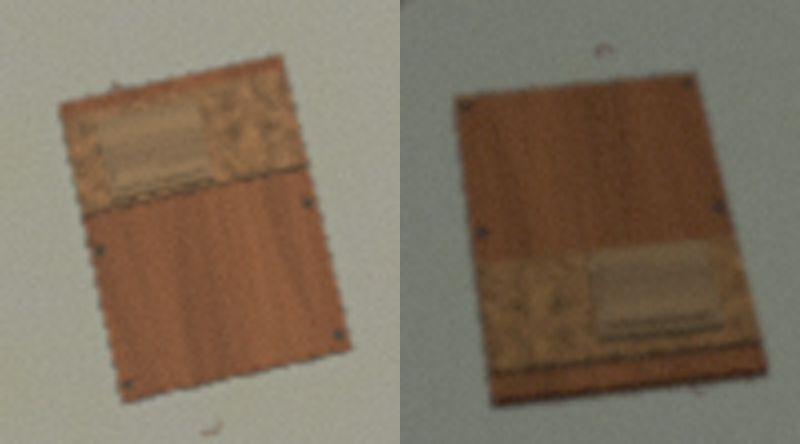

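Both views show the lid lying flat on the pad with its plug side up: (150,145) in the top view, (655,290) in the scene view. Now I'll set the lifter down at its old spot.

```bash
python3 -m jog '[{"dr":[0,0,0],"travel":[0,-1,-0.2],"claw":0},{"dr":[0,0,0],"travel":[0,-1,-0.5],"claw":0},{"dr":[0,0,0],"travel":[0,-1,-0.8],"claw":0},{"dr":[0,0,0],"travel":[0,-1,-0.8],"claw":0},{"dr":[0,0,0],"travel":[0,-0.5,-0.8],"claw":0},{"dr":[0,0,0],"travel":[0,0,-0.8],"claw":0},{"dr":[0,0,0],"travel":[0,0,-0.5],"claw":0},{"dr":[0,0,0],"travel":[0,0,-0.3],"claw":0},{"dr":[0,0,0],"travel":[0,0,-0.1],"claw":0},{"dr":[0,0,0],"travel":[0,0,0],"claw":0}]' | grep -E "pos|contact|rot"
python3 -m jog '[{"dr":[0,0,0],"travel":[0,0,-0.02],"claw":0},{"dr":[0,0,0],"travel":[0,0,-0.02],"claw":0},{"dr":[0,0,0],"travel":[0,0,0],"claw":0},{"dr":[0,0,0],"travel":[0,0,0],"claw":0},{"dr":[0,0,0],"travel":[0,0,0],"claw":0},{"dr":[0,0,0],"travel":[0,0,0],"claw":0},{"dr":[0,0,0],"travel":[0,0,0],"claw":0},{"dr":[0,0,0],"travel":[0,0,0],"claw":0},{"dr":[0,0,0],"travel":[0,0,0],"claw":0},{"dr":[0,0,0],"travel":[0,0,0],"claw":0}]' | grep -E "pos|contact|rot"
```

```text
tool_pos: [0.4947, -0.3251, 0.0825]
tool_rot: [0.997, 0.071, -0.0, -0.0]
contact_force: [0.0, -0.3, 0.5]
tool_pos: [0.4947, -0.3259, 0.0817]
tool_rot: [0.997, 0.071, -0.0, -0.0]
contact_force: [-0.1, -0.1, -0.8]
```

```bash
python3 -m jog '[{"dr":[0,0,0],"travel":[0,0,-0.025],"claw":0},{"dr":[0,0,0],"travel":[0,0,-0.02],"claw":0},{"dr":[0,0,0],"travel":[0,0,0],"claw":0},{"dr":[0,0,0],"travel":[0,0,0],"claw":0},{"dr":[0,0,0],"travel":[0,0,0],"claw":0},{"dr":[0,0,0],"travel":[0,0,0],"claw":0},{"dr":[0,0,0],"travel":[0,0,0],"claw":0},{"dr":[0,0,0],"travel":[0,0,0],"claw":0},{"dr":[0,0,0],"travel":[0,0,0],"claw":0},{"dr":[0,0,0],"travel":[0,0,0],"claw":0}]' | grep -E "pos|contact|rot"
```

```text
tool_pos: [0.4947, -0.3259, 0.0808]
tool_rot: [0.997, 0.071, 0.0, -0.0]
contact_force: [0.1, 0.2, -2.0]
```

```bash
python3 -m jog '[{"dr":[0,0,0],"travel":[0,0,-0.02],"claw":0},{"dr":[0,0,0],"travel":[0,0,0],"claw":0},{"dr":[0,0,0],"travel":[0,0,0],"claw":0},{"dr":[0,0,0],"travel":[0,0,0],"claw":0},{"dr":[0,0,0],"travel":[0,0,0],"claw":0},{"dr":[0,0,0],"travel":[0,0,0],"claw":0},{"dr":[0,0,0],"travel":[0,0,0],"claw":0},{"dr":[0,0,0],"travel":[0,0,0],"claw":0},{"dr":[0,0,0],"travel":[0,0,0],"claw":0},{"dr":[0,0,0],"travel":[0,0,0],"claw":0}]' | grep -E "pos|contact|rot"
python3 -m jog '[{"dr":[0,0,0],"travel":[0,0,0],"claw":0.4},{"dr":[0,0,0],"travel":[0,0,0],"claw":0.8},{"dr":[0,0,0],"travel":[0,0,0],"claw":0.8},{"dr":[0,0,0],"travel":[0,0,0],"claw":0.8},{"dr":[0,0,0],"travel":[0,0,0],"claw":0.8},{"dr":[0,0,0],"travel":[0,0,0],"claw":0.8},{"dr":[0,0,0],"travel":[0,0,0],"claw":0.8},{"dr":[0,0,0],"travel":[0,0,0],"claw":0.8},{"dr":[0,0,0],"travel":[0,0,0.1],"claw":0.8},{"dr":[0,0,0],"travel":[0,0,0.3],"claw":0.8}]' | grep -E "pos|contact|gap"
python3 -m jog '[{"dr":[0,0,0],"travel":[0,0,0.6],"claw":0.8},{"dr":[0,0,0],"travel":[0,0,1],"claw":0.8},{"dr":[0,0,0],"travel":[0,0,1],"claw":0.8},{"dr":[0,0,0],"travel":[0,0,1],"claw":0.8},{"dr":[0,0,0],"travel":[0,0,1],"claw":0.8},{"dr":[0,0,0],"travel":[0,0,0.5],"claw":0.8},{"dr":[0,0,0],"travel":[0,0,0],"claw":0.8},{"dr":[0,0,0],"travel":[0,0,0],"claw":0.8},{"dr":[0,0,0],"travel":[0,0,0],"claw":0.8},{"dr":[0,0,0],"travel":[0,0,0],"claw":0.8}]' | grep -E "pos|contact|gap"
python3 - <<'E'
from h import *
im,K,T,_=snap('wrist','wend.png');hsv=cv2.cvtColor(im,40);b=im.astype(int)
for n,m,z in(('grip',(hsv[...,1]>90)&(hsv[...,2]<120),.048),('blade',(b[...,2]-b[...,1]>2)&(hsv[...,1]<40)&(hsv[...,2]>120),.002)):
    m=(m*255).astype(np.uint8);m[:, :180]=0;m[:,340:]=0;m=cv2.morphologyEx(m,cv2.MORPH_OPEN,np.ones((3,3)))
    r=cv2.minAreaRect(max(cv2.findContours(m,0,2)[0],key=cv2.contourArea));print(n,ray(cv2.boxPoints(r),K,T,z).round(3)[:,:2].tolist())
E
```

```text
tool_pos: [0.4947, -0.326, 0.0807]
tool_rot: [0.997, 0.071, 0.0, 0.0]
contact_force: [-2.2, 1.5, 4.7]
tool_pos: [0.4942, -0.3255, 0.0878]
contact_force: [-0.2, 0.7, 0.6]
finger_gap: 0.0706
tool_pos: [0.4941, -0.3254, 0.1889]
contact_force: [-0.7, 0.3, 0.7]
finger_gap: 0.0707
grip [[0.522, -0.314], [0.524, -0.328], [0.474, -0.336], [0.471, -0.321]]
blade [[0.488, -0.305], [0.558, -0.297], [0.563, -0.335], [0.494, -0.347]]
```

The lifter stands flat: its grip and blade outlines match the original upright pose.

```bash
python3 -c "
from rig import workorder
print(workorder.sign_off())"
```

```text
the job is handed in; nothing more can be done
None
```

The job is handed in: the lid was held home against the pad edge at about 6 N, then tipped over and lies carved face down, flat on the pad; the lifter stands released on the bench, and the mallet, chisel and offcut were left alone.

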